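# Put four swapped items back on their shadow pads

## Task

The jar, the wick reel, the white lamp cap and the battery pack each stand on another one's shadow pad. Swap them round so that each rests squarely on the white silhouette of its own shape, upright, the cap and the pack turned to match theirs and the pack's leads on the silhouette's lead strip; use the plain spare pad to set things aside on the way, and leave it empty.

Things in the scene. Friction and masses are not known exactly. Their poses are not given: they have to be found in the camera images.
- jar_center (a point): Centre of the closed cream-coloured round jar with a white lid, 59 mm across and 58 mm high; the point is on its axis, 29 mm above its underside, z up. It stands upright and loose. Grasp across the body.
- reel_center (a point): Centre of the flat yellow reel of desoldering wick with a small pale hub, a disc 48 mm across and 10 mm high, lying flat and loose; the point is on its axis, 5 mm above its underside, z up. Grasp across its rim.
- cap_center (a point): Centre of the white moulded lamp cap, a shallow rounded box 44 mm (own x) by 57 mm (own y) by 23 mm high, lying loose, closed side up; the point is 11.5 mm above its underside, z up. Grasp across the 44 mm.
- pack_center (a point): Centre of the two blue cells of the battery pack, 66 mm (own x) by 37 mm (own y) by 19 mm high, lying loose; the point is 9.5 mm above its underside, z up. Short stiff leads stick out 46 mm beyond the cells at the own +x end. Grasp across the 37 mm.
- pack_leads (a point): Point on the same battery pack where the leads are, 46 mm from the centre of the cells along its own +x.
- pad_jar_top (a point): Middle of the jar's pad: a fixed round black rubber pad 100 mm across, 3 mm thick, with a full white disc 59 mm across in its centre. The point is the centre of its white silhouette, on the pad's top face.
- pad_reel_top (a point): Middle of the reel's pad: a fixed round black rubber pad, smaller, 80 mm across, 3 mm thick, with a white disc 48 mm across with a black dot in its centre. The point is the centre of its white silhouette, on the pad's top face.
- pad_cap_top (a point): Middle of the lamp cap's pad: a fixed black rubber pad with round corners, 100 mm (own x) by 86 mm (own y), 3 mm thick, with a white rectangle 57 mm (own x) by 44 mm (own y) in its centre. The cap may lie either way round. The point is the centre of its white silhouette, on the pad's top face.
- pad_pack_top (a point): Place on the battery pack's pad: a fixed long black rubber pad with round corners, 106 mm (own x) by 66 mm (own y), 3 mm thick, with a white rectangle 66 mm (own x) by 37 mm (own y) for the cells and a narrow white strip for the leads beyond its -x end (so the pack's own +x belongs along this pad's own -x). The point is the centre of the rectangle, on the pad's top face.
- pad_spare_top (a point): Middle of the spare pad: a fixed square black rubber pad 88 mm wide, 3 mm thick, plain, empty at the start. The point is on its top face.

How it is judged:
On the way:
1. one of the four things has been set down on the spare pad (((horizontal distance between jar_center and pad_spare_top below 0.045 m and height (world z) of jar_center between 0.026 and 0.038 m and angle between jar_center's own z axis and vertical below 0.15 rad and contact force between the fingers and jar below 0.1 N) or (horizontal distance between reel_center and pad_spare_top below 0.045 m and height (world z) of reel_center between 0.002 and 0.014 m and angle between reel_center's own z axis and vertical below 0.15 rad and contact force between the fingers and reel below 0.1 N) or (horizontal distance between cap_center and pad_spare_top below 0.045 m and height (world z) of cap_center between 0.0085 and 0.0205 m and angle between cap_center's own z axis and vertical below 0.15 rad and contact force between the fingers and cap below 0.1 N) or (horizontal distance between pack_center and pad_spare_top below 0.045 m and height (world z) of pack_center between 0.0065 and 0.0185 m and angle between pack_center's own z axis and vertical below 0.15 rad and contact force between the fingers and pack below 0.1 N))), for 0.2 s.
At the end, for the whole second after the job is handed in: Each of the four things rests flat and still on its own pad (within 6 mm of its resting height, tilt under 0.15 rad), its centre within 14 mm of the silhouette's centre; the cap and the pack are within 15 degrees of the silhouette's direction, and the pack's leads lie over the lead strip's side (horizontal distance between jar_center and pad_jar_top below 0.014 m and height (world z) of jar_center between 0.026 and 0.038 m and angle between each of jar_center, reel_center, cap_center, pack_center's own z axis and vertical below 0.15 rad and horizontal distance between reel_center and pad_reel_top below 0.014 m and height (world z) of reel_center between 0.002 and 0.014 m and horizontal distance between cap_center and pad_cap_top below 0.014 m and height (world z) of cap_center between 0.0085 and 0.0205 m and horizontal distance between pack_center and pad_pack_top below 0.014 m and height (world z) of pack_center between 0.0065 and 0.0185 m and angle between the y axis of cap_center and the x axis of pad_cap_top, either way round below 0.26 rad and angle between the x axis of pack_center and the x axis of pad_pack_top, either way round below 0.26 rad and x of pack_leads in the frame of pad_pack_top below -0.02 m and linear speed of each of jar, reel, cap, pack below 0.02 m/s); the robot touches nothing.
It fails at once if the jar is knocked over (angle between jar_center's own z axis and vertical above 1.1 rad).
It also fails if it takes over 136 s, if anything falls off the work surface, if the arm or the gripper's body presses on something with over 40 N, if the wrist force passes 120 N, or if a joint passes its speed limit or range.

## Robot

A 7-joint arm with a two-finger parallel gripper is mounted at the origin on a cart in front of the work surface, level with it; the furniture and walls round the work are solid. World frame = base frame: x ahead of the robot, y to its left, z up, the work surface at z = 0. Lengths are in m, angles in rad, forces in N, time in s.
With the tool pointing down it reaches from about 0.4 to 0.85 m from the base axis. Payload 4.5 kg.
Tool frame: the origin (TCP) lies at the very end of the fingers, on their centre line; the grasp point (between the pads) lies 19 mm behind it; z points along the fingers, y is the line along which they close (so a half turn about z gives the same grasp; the last joint's range is limited). The gripper opens to 88 mm and grips with 3 to 60 N. Pads are 18 mm wide; open, the fingers measure 123 mm over their backs; the gripper's body (75 mm by 187 mm) begins 45 mm behind the grasp point.
Start: joints at [-1.088, 0.689, -0.195, 1.565, 0.157, 0.902, -0.215], TCP at [0.271, 0.563, 0.239] pointing down, gripper open.
Joint ranges: [-3.01, 3.01], [-0.46, 2.08], [-1.47, 1.51], [0.13, 2.56], [-1, 4.14], [0.04, 2.09], [-2.66, 2.66]. Speed limits (rad/s): [2.57, 2.57, 3.14, 3.14, 3.14, 3.14, 3.14].

## Interface

Orientations are given as a rotation vector (axis times angle).
In Python, from plant import r gives the robot as it stands. The module is installed in compiled form; this text tells all that it offers. Calls block until the motion is done:
- r.goto(position, orientation): joint-space move of the TCP to a pose.
- r.move_l(position, frame=None, max_speed=0.15, guard=None): straight line of the TCP; frame=None keeps the orientation; max_speed is the mean speed in m/s. With guard (N) it stops when the force on the tool has changed by that much, and returns True; else False.
- r.move_j(angles): joint-space move.
- r.grip(opening): finger opening in m; the grip force is fixed at half the most; returns when the fingers have stopped.
- r.wait(seconds).
- r.inverse_kinematics(position, orientation): joint angles nearest the present ones, or None.
- r.observe(): the state.
- r.get_image(name): name is "scene" or "top" or "wrist"; returns a dict with "frame" (384x512x3 uint8, blue, green, red), "z_map" (384x512 float32, m along the optical axis (not along the pixel's ray), 0 where there is no reading), "intrinsics" (3x3 intrinsics, pixels), "origin" and "attitude" of the camera in the world; the wrist camera has in their place "tool_from_camera" (4x4, takes a point from camera to tool coordinates, whose origin is the TCP and whose axes are the flange's). Camera axes: x right, y up, looking along -z (the intrinsics and any distortion apply to the point x, -y, -z); pixel columns grow to the right and rows downward; lengths in m; the calibration is good to about 2 mm. The wrist camera is an equidistant fisheye: a pixel r from the principal point sees the ray r / f radians off the axis. A picture is of the moment at which its call begins: read the wrist's pose just before it.
A pose or a line that the arm cannot do raises r.IKError and nothing moves.
- r.close_job(): hands the job in; it is judged then, once.
Trained networks look in a picture, given as the dict that the camera call returned (one of the last four; its "shot" number tells which), for a name from the list of things; names that differ only in an ending like _2 or _b are one class to them, and where a whole thing is asked for, a point or a joint stands for the part that bears it (a point fixed in the world has none). Each returns a list of dicts, best first, with "score" (0 to 1); they miss things now and then, are a little off and sometimes report something else, mostly with a low value. They report only what shows in the picture. A call takes as long as a camera call.
- r.silhouettes(picture, query): "pixels" (384x512 bool, what is visible of it) and "uv" ([column, row] in pixels, amid what is visible of it).
The state is a dict: "clock": time; "joint_pos": joint angles; "joint_vel": joint speeds; "joint_torque": joint torques, N m; "tool_pos": TCP position; "eef_rot": TCP orientation; "ft_force": force on the tool from outside, world axes, zero at the start; "torque": the same for the moment, N m; "gripper_width": finger opening in m; "grasp_force": force on a finger pad.
Only numpy, scipy, OpenCV 4.12 (cv2) and the standard library are available. Lean on these libraries where they do the work, as an engineer would, in place of code of your own. Each camera call takes 0.05 s, during which the arm holds its last target. There are 200 camera calls.

## Working session

There is one attempt and no reset: what is moved stays moved. The work goes in short steps, each a Python script; the robot and the scene stay as the last script left them, time stands still between calls to the robot, and variables do not carry over. Pictures are saved under pics/ and viewed, at most 14 in all, crops included, and the job is handed in when it is done.

```bash
mkdir -p pics
python3 - <<'E'
from plant import r
import cv2,numpy as np
o=r.observe(); print({k:np.round(v,3) for k,v in o.items()})
ims=[]
for n in("top","scene"):
    p=r.get_image(n); print(n,p["intrinsics"].tolist(),np.round(p["origin"],3),np.round(p["attitude"],3).tolist(),[k for k in p],p.get("distortion")); cv2.imwrite(f"pics/{n}0.png",p["frame"])
    for q in ["jar_center","reel_center","cap_center","pack_center","pad_jar_top","pad_spare_top"]:
        try:
            print(q,[(round(s["score"],2),np.round(s["uv"]).tolist(),int(s["pixels"].sum())) for s in r.silhouettes(p,q)][:3])
        except Exception as e: print(q,repr(e))
E
```

```text
{'clock': np.float64(0.0), 'joint_pos': array([-1.088,  0.69 , -0.195,  1.566,  0.157,  0.903, -0.215]), 'joint_vel': array([-0.001,  0.001,  0.001, -0.002,  0.   ,  0.001,  0.001]), 'joint_torque': array([ 0.0000e+00, -5.2756e+01, -1.2670e+00, -1.5343e+01, -5.3000e-02,
        7.0000e-03,  0.0000e+00]), 'tool_pos': array([0.271, 0.562, 0.238]), 'eef_rot': array([-6.990e-01, -3.063e+00,  3.000e-03]), 'ft_force': array([ 0.13 , -0.453,  0.074]), 'torque': array([-0.002,  0.011, -0.002]), 'grasp_force': np.float64(0.0), 'gripper_width': np.float64(0.088)}
top [[356.80513250787567, 0.0, 252.8767176338549], [0.0, 356.80513250787567, 193.92126709900558], [0.0, 0.0, 1.0]] [ 0.419 -0.04   0.921] [0.091, -0.037, -1.552] ['frame', 'z_map', 'intrinsics', 'origin', 'attitude', 'shot'] None
jar_center [(0.6, [227.0, 221.0], 464)]
reel_center [(0.71, [226.0, 210.0], 859), (0.52, [330.0, 175.0], 288)]
cap_center [(0.81, [294.0, 220.0], 382)]
pack_center [(0.97, [187.0, 156.0], 369)]
pad_jar_top [(0.93, [328.0, 173.0], 922)]
pad_spare_top [(0.72, [259.0, 172.0], 1139), (0.22, [332.0, 180.0], 276)]
scene [[435.692593791161, 0.0, 257.7007652305595], [0.0, 435.692593791161, 197.18368286610647], [0.0, 0.0, 1.0]] [ 0.153 -0.583  0.603] [0.852, -0.222, -0.497] ['frame', 'z_map', 'intrinsics', 'origin', 'attitude', 'shot'] None
jar_center [(0.88, [217.0, 195.0], 907)]
reel_center [(0.84, [347.0, 268.0], 502)]
cap_center [(0.89, [260.0, 258.0], 745)]
pack_center [(0.84, [263.0, 154.0], 328), (0.25, [245.0, 268.0], 877)]
pad_jar_top [(0.89, [346.0, 264.0], 1299)]
pad_spare_top [(0.67, [215.0, 193.0], 945), (0.62, [288.0, 214.0], 1315)]
```

View pics/top0.png

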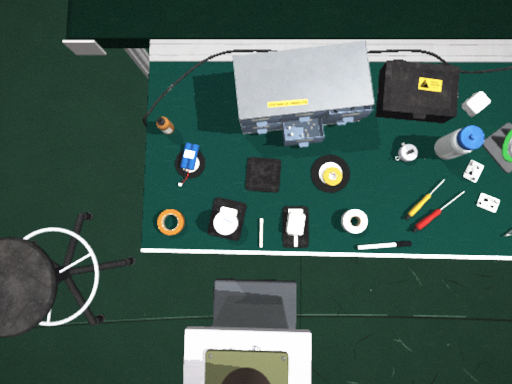

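View pics/scene0.png

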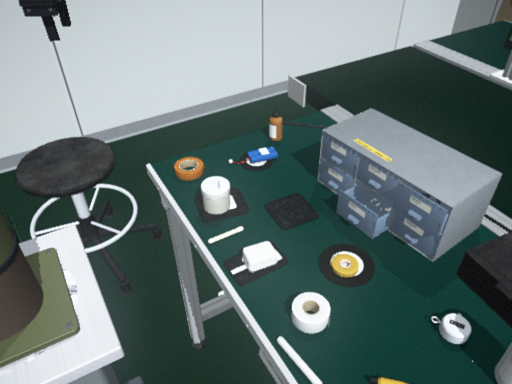

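The top view shows the pack on the reel's pad (190,160), the jar on the cap's pad (226,220), the cap on the pack's pad (295,225), with its lead strip pointing down and image-down. The reel is on the jar's pad (330,174) and the spare pad is at (262,175), close to the open drawer (302,130). Next I'll make rectified views and heights.

```bash
cat > h.py <<'E'
from plant import r
import cv2,numpy as np
from scipy.spatial.transform import Rotation as R
def cam(n):
    o=r.observe(); p=r.get_image(n)
    if n=="wrist":
        T=np.eye(4);T[:3,:3]=R.from_rotvec(o["eef_rot"]).as_matrix();T[:3,3]=o["tool_pos"];T=T@np.asarray(p["tool_from_camera"])
    else:
        T=np.eye(4);T[:3,:3]=R.from_rotvec(p["attitude"]).as_matrix();T[:3,3]=p["origin"]
    return p,T
def proj(n,p,T,P):   # world pts (...,3) -> pixels
    q=(P-T[:3,3])@T[:3,:3]; x,y,z=q[...,0],-q[...,1],-q[...,2]; K=p["intrinsics"]
    if n=="wrist":
        rr=np.hypot(x,y)+1e-12; th=np.arctan2(rr,z); u,v=x/rr*th,y/rr*th
    else: u,v=x/z,y/z
    return np.stack([K[0][0]*u+K[0][2],K[1][1]*v+K[1][2]],-1)
def cloud(n,p,T):
    v,u=np.mgrid[0:384,0:512].astype(float);K=p["intrinsics"];z=p["z_map"]
    a,b=(u-K[0][2])/K[0][0],(v-K[1][2])/K[1][1]
    if n=="wrist":
        th=np.hypot(a,b)+1e-12; s=np.tan(np.minimum(th,1.4))/th; a,b=a*s,b*s
    q=np.stack([a*z,-b*z,-z],-1); W=q@T[:3,:3].T+T[:3,3]; W[z<=0]=np.nan
    return W
def ortho(n,p,T,x0,x1,y0,y1,z,s=1000):  # up=+x, left=+y
    xs=np.arange(x1,x0,-1/s);ys=np.arange(y1,y0,-1/s)
    X,Y=np.meshgrid(xs,ys,indexing="ij")
    m=proj(n,p,T,np.stack([X,Y,0*X+z],-1)).astype(np.float32)
    return cv2.remap(p["frame"],m[...,0],m[...,1],cv2.INTER_LINEAR)
def down(yaw): # tool z down, tool y axis at angle yaw from world +y... fingers close along (sin,cos)
    y=np.array([np.cos(yaw),np.sin(yaw),0]);z=np.array([0,0,-1.]);x=np.cross(y,z)
    return R.from_matrix(np.stack([x,y,z],1)).as_rotvec()   # yaw = world direction of finger line
E
python3 - <<'E'
from h import *
p,T=cam("top");W=cloud("top",p,T)
ok=(W[...,0]>.25)&(W[...,0]<.8)&(abs(W[...,1])<.4)
print("table z med",np.nanmedian(W[ok][:,2]))
# height grid
for x in np.arange(.80,.28,-.04):
    row=[]
    for y in np.arange(.36,-.4,-.04):
        m=ok&(abs(W[...,0]-x)<.02)&(abs(W[...,1]-y)<.02); row.append("%4d"%(1000*np.nanmax(W[m][:,2])) if m.any() else "   .")
    print("%.2f"%x,*row)
for q in ["jar_center","reel_center","cap_center","pack_center","pad_jar_top","pad_spare_top","pad_cap_top","pad_pack_top","pad_reel_top"]:
    for s in r.silhouettes(p,q)[:2]:
        w=W[s["pixels"]]; print(q,round(s["score"],2),np.round(np.nanmean(w,0),3),np.round(np.nanpercentile(w[:,2],95),3))
cv2.imwrite("pics/orth0.png",ortho("top",p,T,.3,.75,-.3,.3,.003))
# try hover
for yaw in (0,np.pi/2,np.pi,-np.pi/2):
    q=r.inverse_kinematics([.45,0,.3],down(yaw)); print(yaw,q is not None and np.round(q,2))
print(r.get_image("wrist")["tool_from_camera"])
E
```

```text
table z med 0.0015348267725535658
0.80    .    .    3    4   10    4    4    4  135  136  137  136  136  136  136  135  134   65   66
0.76    .    .    3   10    9    4    5    4  135  136  136  136  136  136  135  136  135   66   66
0.72    .    .   11   10    4    4    5    5  135  136  136  136  136  136  136  137  135   66   66
0.68    .    .   10   91   92    4    4    4  136  136  136  136  135  136  136  135  134   61   64
0.64    .    .    4   76   73   22    4    4  134  135  132   66   66   66   61    4    4    6    4
0.60    .    .    3    4    6   26   23    3    3    6    6    6   27   25    7    7    4    4   24
0.56    .    .    4    5   20   25    7    3    6    7    7    7    4    7   16   16    4    3    5
0.52    .    .    4    4   12    8    4    4    4    7    8    7    3    6   15   14    5    5    3
0.48    .    .    3    4    5    4    4    7    8    5    6    7    5    5    4    5    4    5    4
0.44    .    .    4   22   23   22    6   64   65    8   12   29   30    6    5   30   30    4    6
0.40    .    .    3   22   23   23    6   65   66    6   13   27  
[... 483 characters left out ...]
0.031  0.003] 0.006
pad_cap_top 0.87 [0.434 0.058 0.005] 0.007
pad_cap_top 0.47 [0.565 0.157 0.004] 0.009
pad_pack_top 0.64 [ 0.408 -0.116  0.004] 0.006
pad_reel_top 0.98 [0.567 0.155 0.004] 0.007
0 [-0.14  0.37  0.05  1.99 -0.03  0.78 -0.07]
1.5707963267948966 [ 0.15  0.39 -0.36  1.98  0.19  0.81  1.26]
3.141592653589793 [ 0.47  0.47 -0.85  1.96  0.45  0.91  2.52]
-1.5707963267948966 [-0.48  0.42  0.56  2.01 -0.31  0.8  -1.31]
[[-5.08243450e-04  9.66675187e-01  2.56005518e-01  6.66981073e-02]
 [ 9.99999847e-01  5.46891186e-04 -7.97747121e-05 -1.64865949e-04]
 [-2.17123396e-04  2.56005439e-01 -9.66675317e-01 -1.45925910e-01]
 [ 0.00000000e+00  0.00000000e+00  0.00000000e+00  1.00000000e+00]]
```

View pics/orth0.png

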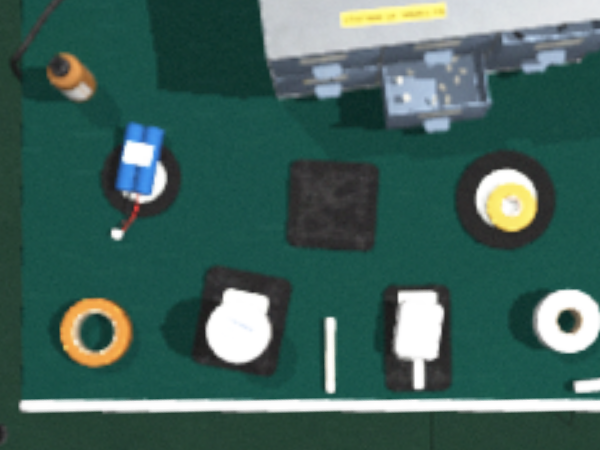

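Heights check out: jar top about 0.064, cap 0.027, reel 0.014, drawer 0.066, cabinet 0.136. Next I'll hover and look from close by.

```bash
cat > a.py <<'E'
from h import *
t0=r.observe()["clock"]
for i,y in enumerate((.09,-.13)):
    r.goto([.52,y,.27],down(np.pi/2)); o=r.observe(); print(o["clock"]-t0,o["tool_pos"])
    p,T=cam("wrist"); W=cloud("wrist",p,T); print(T[:3,3],p["intrinsics"][0])
    m=(W[...,0]>.3)&(W[...,0]<.75)&(abs(W[...,1]-y)<.15)&(W[...,2]<.2); print("tab",np.nanmedian(W[m][:,2]))
    y0,y1=((-.1,.25),(-.3,.05))[i]
    cv2.imwrite(f"pics/hov{i}.png",ortho("wrist",p,T,.36,.64,y0,y1,.003,2000))
    np.savez(f"hov{i}.npz",frame=p["frame"],z_map=p["z_map"],intrinsics=p["intrinsics"],T=T)
    for q in ["jar_center","reel_center","cap_center","pack_center"]:
        for s in r.silhouettes(p,q)[:1]:
            w=W[s["pixels"]]; w=w[np.isfinite(w[:,2])]; zt=np.percentile(w[:,2],90); k=w[abs(w[:,2]-zt)<.006][:,:2].astype(np.float32)
            print(q,round(s["score"],2),"ztop",round(zt,4),len(k),"med",np.median(k,0).round(4),"rect",cv2.minAreaRect(k*1000))
E
python3 a.py
```

```text
1.9333 [0.51993874 0.09134563 0.27004571]
[0.45324858 0.09140191 0.41596093] [297.31863964   0.         256.10564125]
tab 0.0001156626887448553
jar_center 0.61 ztop 0.062 1806 med [0.4181 0.0575] rect ((417.3751525878906, 57.02287292480469), (57.713016510009766, 56.20808029174805), 89.20523834228516)
reel_center 0.89 ztop 0.0127 498 med [ 0.5421 -0.2068] rect ((541.1168823242188, -208.5240936279297), (44.98701477050781, 47.683677673339844), 2.7266061305999756)
cap_center 0.87 ztop 0.0267 915 med [ 0.4195 -0.1142] rect ((419.2035217285156, -115.81396484375), (40.821502685546875, 54.49861145019531), 81.27022552490234)
pack_center 0.74 ztop 0.0221 1036 med [0.5856 0.1574] rect ((587.35986328125, 158.2548828125), (36.14468765258789, 65.74726104736328), 79.38786315917969)
3.0667 [ 0.52044952 -0.12782434  0.27015764]
[ 0.45368603 -0.12793014  0.4160395 ] [297.31863964   0.         256.10564125]
tab 0.0006813865954663489
jar_center 0.67 ztop 0.0621 1372 med [0.4183 0.054 ] rect ((418.0450134277344, 56.0079231262207), (57.5484619140625, 56.948646545410156), 17.888628005981445)
reel_center 0.93 ztop 0.0129 824 med [ 0.5406 -0.2092] rect ((541.37158203125, -209.49876403808594), (47.89497375488281, 47.5186767578125), 31.330486297607422)
cap_center 0.59 ztop 0.0269 1231 med [ 0.4194 -0.1169] rect ((419.0225524902344, -116.4683837890625), (41.3393440246582, 53.953922271728516), 81.35334014892578)
pack_center 0.77 ztop 0.022 638 med [0.5847 0.1552] rect ((587.200927734375, 157.50494384765625), (35.16335678100586, 66.92659759521484), 80.38411712646484)
```

View pics/hov0.png

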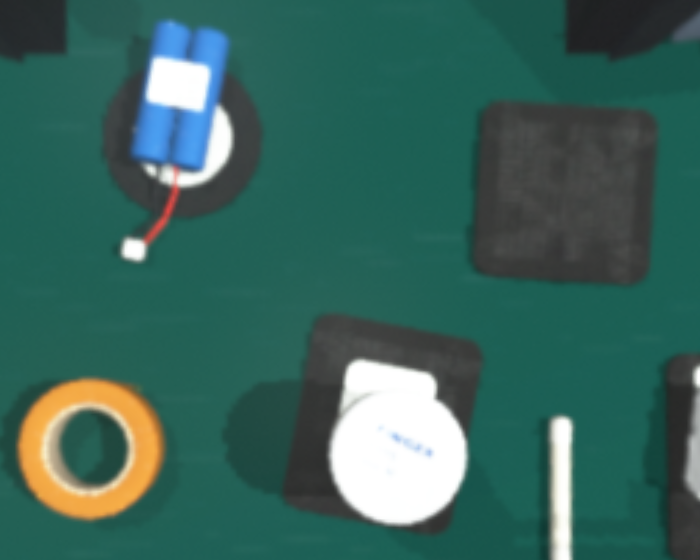

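View pics/hov1.png

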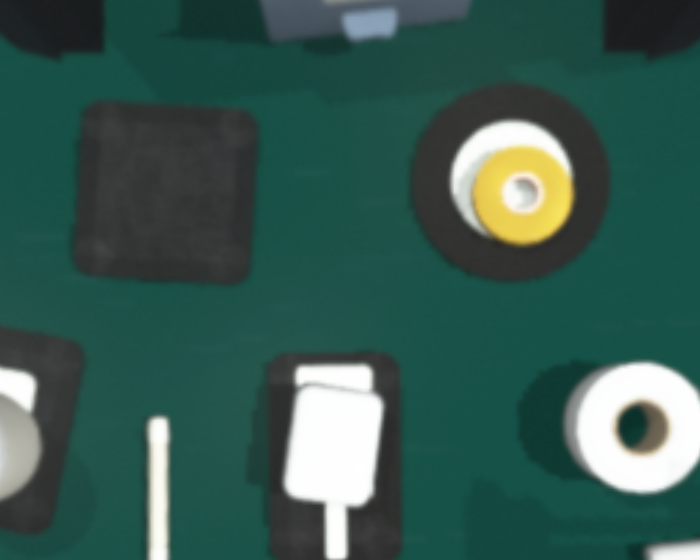

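The pads fit their stated sizes: reel pad (.571,.158), spare (.544,-.033), jar pad (.549,-.205), cap pad (.428,.058) at about -9.5° and pack rectangle about (.4245,-.1175). First move is the pack to the spare pad, gripped a little towards the leads to stay clear of the bottle.

```bash
cat >> h.py <<'E'
def go(x,y,z,yaw,v=.3): r.move_l([x,y,z],down(yaw),max_speed=v)
def pick(x,y,z,yaw,up=.14):
    go(x,y,up,yaw)
    go(x,y,z+.03,yaw,.2); g=r.move_l([x,y,z],max_speed=.06,guard=12)
    r.grip(0.0); o=r.observe(); print("grip guard",g,"tcp",o["tool_pos"].round(4),"w",round(float(o["gripper_width"]),4),"F",round(float(o["grasp_force"]),1))
    r.move_l([x,y,up],max_speed=.2); o=r.observe(); print("lifted w",round(float(o["gripper_width"]),4),"F",round(float(o["grasp_force"]),1))
def place(x,y,z,yaw,up=.14,w=.088):
    go(x,y,up,yaw)
    go(x,y,z+.02,yaw,.2); g=r.move_l([x,y,z],max_speed=.04,guard=10)
    o=r.observe(); print("place guard",g,o["tool_pos"].round(4))
    r.grip(w); r.move_l([x,y,up],max_speed=.2); print("clock",round(float(r.observe()["clock"]),2))
def look(q,n="wrist"):
    p,T=cam(n);W=cloud(n,p,T)
    for s in r.silhouettes(p,q)[:1]:
        w=W[s["pixels"]]; w=w[np.isfinite(w[:,2])]; zt=np.percentile(w[:,2],90); k=w[abs(w[:,2]-zt)<.006][:,:2].astype(np.float32)
        c,d,a=cv2.minAreaRect(k*1000); print(q,round(s["score"],2),"zt",round(zt,4),np.round(c,1),np.round(d,1),round(a,1))
    return p,T
E
python3 - <<'E'
from h import *
p,T=cam("top");W=cloud("top",p,T)
m=(W[...,0]>.6)&(W[...,0]<.72)&(W[...,1]>.15)&(W[...,1]<.3)&(W[...,2]>.04); b=W[m]; print("bottle",b.min(0).round(3),b.max(0).round(3))
assert b[:,0].min()>.632 
a=np.deg2rad(79.9); L=np.array([-np.sin(a),np.cos(a)])  # own +x (toward robot)
c=np.array([.5873,.158])+.012*L
pick(*c,.0065,a)
place(.552-.012,-.033,.0065,np.pi/2)
r.goto([.5,.0,.2],down(np.pi/2))
p,T=look("pack_center"); cv2.imwrite("pics/s1.png",ortho("wrist",p,T,.36,.64,-.16,.23,.003,1500))
E
```

```text
bottle [0.649 0.205 0.04 ] [0.681 0.236 0.093]
grip guard False tcp [0.5755 0.1601 0.0065] w 0.0358 F 30.0
lifted w 0.036 F 30.0
place guard True [ 0.5399 -0.0331  0.0064]
clock 12.57
pack_center 0.92 zt 0.0219 [551.9 -32.6] [35.7 65.5] 89.2
```

View pics/s1.png

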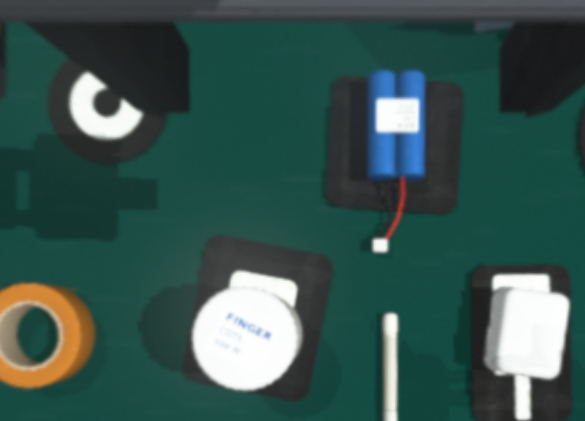

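Run:
```python
from h import *
pick(.5413,-.2095,.0055,np.pi/2)
place(.571,.158,.0055,np.pi/2)
look("reel_center")
pick(.4177,.0565,.025,np.pi/2,.17)
place(.549,-.205,.0255,np.pi/2,.17)
r.goto([.5,-.1,.2],down(np.pi/2))
look("jar_center"); p,T=look("cap_center")
cv2.imwrite("pics/s2.png",ortho("wrist",p,T,.36,.64,-.27,.12,.003,1500))
```

```text
grip guard False tcp [ 0.5414 -0.2095  0.0056] w 0.0464 F 30.0
lifted w 0.0467 F 30.0
place guard True [0.5708 0.1579 0.0056]
clock 21.04
reel_center 0.81 zt 0.0128 [570.9 158.9] [46.7 47.1] 66.9Traceback (most recent call last):
  File "<stdin>", line 5, in <module>
  File "h.py", line 35, in pick
    go(x,y,z+.03,yaw,.2); g=r.move_l([x,y,z],max_speed=.06,guard=12)
    ~~^^^^^^^^^^^^^^^^^^
  File "h.py", line 32, in go
    def go(x,y,z,yaw,v=.3): r.move_l([x,y,z],down(yaw),max_speed=v)
                            ~~~~~~~~^^^^^^^^^^^^^^^^^^^^^^^^^^^^^^^
plant.IKError: the arm cannot follow that straight line within its joint ranges
```

The picture shows the pack on the spare pad with its leads towards the robot, and the reel pad's dot at (106,102), i.e. (.572,.159), where the reel now lies. The line down to the jar failed, so I'll check which wrist angles the arm can reach near the base.

Run:
```python
from h import *
print(r.observe()["tool_pos"].round(3),r.observe()["joint_pos"].round(2))
for nm,(x,y,z) in dict(jar=(.4177,.0565,.025),cap=(.419,-.1162,.007),capto=(.428,.058,.007),packto=(.4125,-.1175,.0065)).items():
    for d in (-90,-60,0,30,60,81,90,100,120,150):
        q=[r.inverse_kinematics([x,y,zz],down(np.deg2rad(d))) for zz in (z,.14)]
        print(nm,d,*[None if a is None else a.round(2).tolist() for a in q])
```

```text
[0.419 0.058 0.17 ] [-0.08  0.58 -0.25  2.22  0.37  0.38  0.93]
jar -90 [-0.12, 0.9, -0.2, 2.3, 1.9, 0.16, 2.56] [-0.51, 0.69, 0.44, 2.27, -0.89, 0.36, -0.88]
jar -60 [-0.25, 0.91, 0.02, 2.31, 3.37, 0.07, 1.63] [-0.43, 0.66, 0.3, 2.27, -0.68, 0.3, -0.58]
jar 0 [0.42, 1.26, -1.26, 2.27, 1.52, 1.13, -1.79] [-0.3, 0.64, 0.09, 2.26, -0.21, 0.25, -0.02]
jar 30 [0.42, 1.26, -1.26, 2.27, 1.52, 1.13, -1.26] [-0.24, 0.64, -0.01, 2.26, 0.02, 0.25, 0.26]
jar 60 [0.42, 1.26, -1.26, 2.27, 1.52, 1.13, -0.74] [-0.18, 0.63, -0.09, 2.26, 0.22, 0.26, 0.58]
jar 81 [0.42, 1.26, -1.26, 2.27, 1.52, 1.13, -0.37] [-0.14, 0.64, -0.16, 2.25, 0.36, 0.28, 0.8]
jar 90 [0.42, 1.26, -1.26, 2.27, 1.52, 1.13, -0.22] [-0.12, 0.64, -0.19, 2.25, 0.42, 0.29, 0.89]
jar 100 [0.42, 1.26, -1.26, 2.27, 1.52, 1.13, -0.04] [-0.1, 0.64, -0.23, 2.25, 0.48, 0.3, 1.0]
jar 120 [0.42, 1.26, -1.26, 2.27, 1.52, 1.13, 0.31] [-0.04, 0.64, -0.32, 2.25, 0.61, 0.33, 1.21]
jar 150 [0.42, 1.26, -1.26, 2.27, 1.52, 1.13, 0.83] [0.05, 0.66, -0.47, 2.24, 0.79, 0.4, 1.54]
cap -90 [0.15, 0.95, 0.02, 2.27, 3.37, 0.07, 1.51] [-0.08, 0.69, 0.39, 2.23
[... 2141 characters left out ...]
, 0.26, 0.24]
packto 30 [0.84, 1.31, -1.26, 2.25, 1.55, 1.17, -0.84] [0.2, 0.64, -0.05, 2.24, 0.12, 0.27, 0.57]
packto 60 [0.84, 1.31, -1.26, 2.25, 1.55, 1.17, -0.32] [0.26, 0.64, -0.15, 2.23, 0.31, 0.29, 0.89]
packto 81 [0.84, 1.31, -1.26, 2.25, 1.55, 1.17, 0.05] [0.31, 0.64, -0.22, 2.23, 0.44, 0.31, 1.12]
packto 90 [0.84, 1.31, -1.26, 2.25, 1.55, 1.17, 0.2] [0.33, 0.64, -0.25, 2.23, 0.5, 0.32, 1.22]
packto 100 [0.84, 1.31, -1.26, 2.25, 1.55, 1.17, 0.38] [0.36, 0.65, -0.3, 2.23, 0.56, 0.34, 1.33]
packto 120 [0.84, 1.31, -1.26, 2.25, 1.55, 1.17, 0.73] [0.42, 0.66, -0.39, 2.23, 0.68, 0.37, 1.55]
packto 150 [0.84, 1.31, -1.26, 2.25, 1.55, 1.17, 1.25] [0.51, 0.68, -0.54, 2.22, 0.84, 0.45, 1.91]
```

Joint 6 runs into its lower limit this close in. I'll tilt the tool about the finger-closing axis, fingers back towards the robot, which does not tilt the object as long as the same tilt is used for picking and placing.

```bash
cat >> h.py <<'E'
TILT=[0.]
_down=down
def down(yaw): return (R.from_rotvec(_down(yaw))*R.from_rotvec([0,TILT[0],0])).as_rotvec()
E
python3 - <<'E'
from h import *
import h
for t in (10,15,20,25):
    h.TILT[0]=np.deg2rad(t)
    for nm,(x,y,z,d) in dict(jar=(.4177,.0565,.025,90),cap=(.419,-.1162,.009,81),capto=(.428,.058,.009,80),packto=(.4125,-.1175,.0085,90),jarto=(.549,-.205,.025,90),jartoup=(.549,-.205,.17,90)).items():
        q=r.inverse_kinematics([x,y,z],h.down(np.deg2rad(d)))
        print(t,nm,None if q is None else q.round(2).tolist())
E
```

```text
10 jar [-0.09, 0.92, -0.21, 2.14, 0.44, 0.3, 0.91]
10 cap [0.27, 0.95, -0.18, 2.1, 0.48, 0.31, 1.09]
10 capto [-0.07, 0.95, -0.2, 2.11, 0.39, 0.27, 0.81]
10 packto [0.25, 0.95, -0.16, 2.12, 0.56, 0.29, 1.16]
10 jarto [0.42, 1.02, -0.31, 1.64, 0.45, 0.74, 1.43]
10 jartoup [0.49, 0.82, -0.44, 1.58, 0.41, 1.01, 1.46]
15 jar [-0.04, 0.94, -0.27, 2.05, 0.37, 0.45, 0.98]
15 cap [0.3, 0.97, -0.22, 2.01, 0.41, 0.47, 1.16]
15 capto [-0.01, 0.98, -0.27, 2.03, 0.31, 0.42, 0.9]
15 packto [0.27, 0.97, -0.21, 2.04, 0.49, 0.45, 1.22]
15 jarto [0.41, 1.05, -0.32, 1.55, 0.43, 0.88, 1.45]
15 jartoup [0.47, 0.86, -0.45, 1.5, 0.4, 1.14, 1.47]
20 jar [-0.0, 0.97, -0.32, 1.97, 0.33, 0.59, 1.03]
20 cap [0.31, 1.0, -0.25, 1.93, 0.37, 0.61, 1.21]
20 capto [0.03, 1.01, -0.31, 1.95, 0.26, 0.56, 0.96]
20 packto [0.28, 1.0, -0.25, 1.96, 0.44, 0.6, 1.26]
20 jarto [0.4, 1.09, -0.33, 1.46, 0.42, 1.02, 1.46]
20 jartoup [0.45, 0.91, -0.45, 1.41, 0.4, 1.27, 1.47]
25 jar [0.02, 1.01, -0.35, 1.89, 0.3, 0.73, 1.07]
25 cap [0.33, 1.04, -0.28, 1.85, 0.34, 0.75, 1.24]
25 capto [0.06, 1.04, -0.34, 1.87, 0.23, 0.69, 1.01]
25 packto [0.29, 1.03, -0.28, 1.88, 0.41, 0.74, 1.29]
25 jarto [0.39, 1.13, -0.34, 1.36, 0.41, 1.16, 1.48]
25 jartoup [0.43, 0.96, -0.45, 1.32, 0.4, 1.4, 1.48]
```

Run:
```python
from h import *
import h
h.TILT[0]=np.deg2rad(12)
pick(.4137,.0565,.025,np.pi/2,.17)
place(.545,-.205,.0252,np.pi/2,.17)
h.TILT[0]=0
r.goto([.5,-.08,.2],h.down(np.pi/2))
look("jar_center"); p,T=look("cap_center")
cv2.imwrite("pics/s2.png",ortho("wrist",p,T,.36,.64,-.27,.12,.003,1500))
print(r.observe()["clock"])
```

```text
grip guard False tcp [0.4138 0.0565 0.0251] w 0.0557 F 29.0
lifted w 0.0556 F 29.0
place guard True [ 0.5446 -0.205   0.0251]
clock 29.11
jar_center 0.83 zt 0.0616 [ 537.9 -208.2] [36.1 56.9] 24.9
cap_center 0.91 zt 0.0267 [ 419.3 -116.8] [41.  54.3] 82.2
29.9167
```

View pics/s2.png

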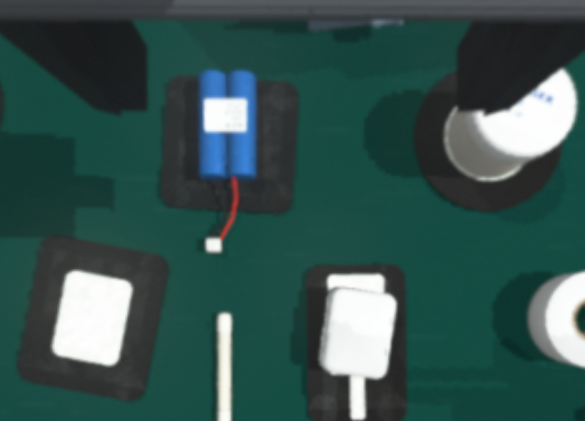

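The jar stands on its disc (its base is at about (487,138)), the cap pad's white rectangle is now clear at (92,318), and the pack is still on the spare pad. Next I'll fit the rectangle and move the cap.

```bash
cat >> h.py <<'E'
def white(p,T,x0,x1,y0,y1,n="wrist",s=2000):
    g=ortho(n,p,T,x0,x1,y0,y1,.003,s).min(2); m=(g>140).astype(np.uint8)
    m=cv2.morphologyEx(m,cv2.MORPH_OPEN,np.ones((31,31),np.uint8))
    c=max(cv2.findContours(m,cv2.RETR_EXTERNAL,cv2.CHAIN_APPROX_NONE)[0],key=cv2.contourArea)[:,0,:]
    k=np.stack([x1-c[:,1]/s,y1-c[:,0]/s],1).astype(np.float32)*1000
    print("white",cv2.minAreaRect(k))
E
python3 - <<'E'
from h import *
import h
p,T=cam("wrist"); white(p,T,.37,.48,.01,.11)
r.goto([.5,.03,.2],h.down(np.pi/2)); p,T=cam("wrist"); white(p,T,.37,.48,.01,.11)
h.TILT[0]=np.deg2rad(12)
pick(.4175,-.1166,.009,np.deg2rad(81.5))
p,T=cam("top");
E
```

```text
white ((428.23077392578125, 58.90385437011719), (45.98923873901367, 58.73678207397461), 78.69007110595703)
white ((428.2132568359375, 58.458984375), (46.07876205444336, 58.86372756958008), 79.11447143554688)
grip guard False tcp [ 0.4175 -0.1166  0.0091] w 0.0426 F 30.0
lifted w 0.0429 F 30.0
```

Run:
```python
from h import *
import h
h.TILT[0]=np.deg2rad(12)
place(.4265,.0588,.0092,np.deg2rad(79))
h.TILT[0]=0
r.goto([.5,-.05,.22],h.down(np.pi/2))
look("cap_center"); look("pack_center"); p,T=cam("wrist"); white(p,T,.35,.48,-.165,-.06)
cv2.imwrite("pics/s3.png",ortho("wrist",p,T,.34,.64,-.2,.15,.003,1500))
print(r.observe()["clock"])
```

```text
place guard True [0.4264 0.0588 0.009 ]
clock 37.77
cap_center 0.7 zt 0.0268 [428.1  58.3] [41.5 54.6] 78.3
pack_center 0.7 zt 0.022 [552. -32.] [35.4 65.7] 90.0
white ((424.0, -117.25), (38.5, 67.0), 90.0)
38.675
```

View pics/s3.png

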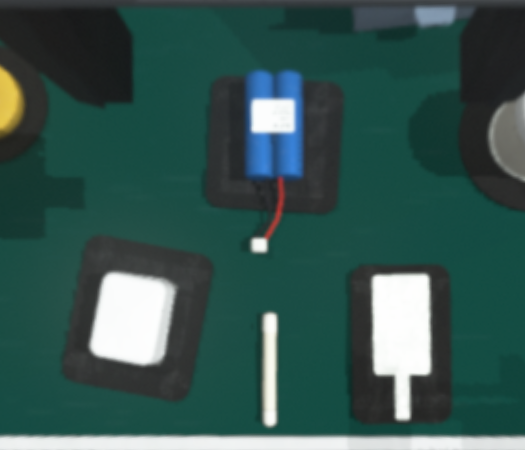

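The cap lies exactly on its silhouette at (133,318), and the pack pad's rectangle is clear at (401,324) with its strip towards the robot. Last move is the pack.

Run:
```python
from h import *
import h
h.TILT[0]=np.deg2rad(12)
pick(.550,-.0324,.0088,np.pi/2)
place(.422,-.1173,.009,np.pi/2)
h.TILT[0]=0
r.goto([.47,-.03,.27],h.down(np.pi/2))
for q in("cap_center","pack_center","jar_center","reel_center"): p,T=look(q)
cv2.imwrite("pics/s4.png",ortho("wrist",p,T,.34,.64,-.27,.23,.003,1500))
print(r.observe()["clock"])
```

```text
grip guard False tcp [ 0.55   -0.0324  0.0088] w 0.0356 F 30.0
lifted w 0.0359 F 30.0
place guard True [ 0.4219 -0.1173  0.0087]
clock 45.71
cap_center 0.66 zt 0.0268 [428.4  58.1] [41.3 54.1] 81.2
pack_center 0.81 zt 0.022 [ 424.5 -116.7] [36.1 65.6] 89.5
jar_center 0.73 zt 0.0616 [ 541.2 -209.1] [39.2 56.8] 38.1
reel_center 0.82 zt 0.0129 [564.5 163.1] [48.6 30.7] 51.5
46.8
```

View pics/s4.png

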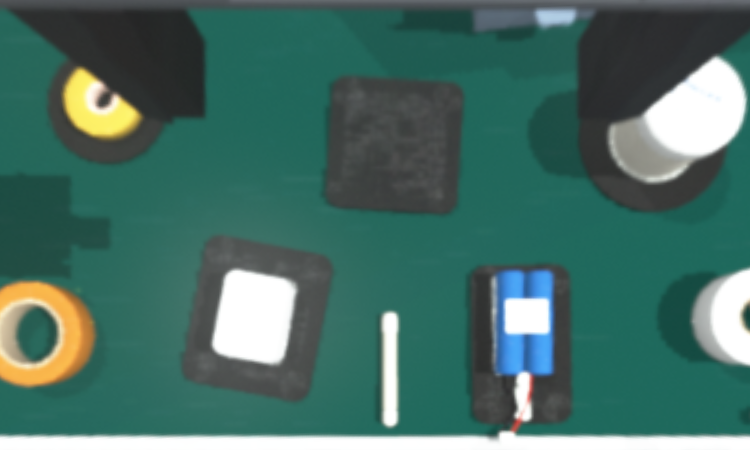

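The cap (255,317) and pack (525,323) sit squarely, the leads lie on the strip, and the spare pad is empty. The fingers hide parts of the jar and reel, so I'll take one clear look at each before handing in.

Run:
```python
from h import *
r.goto([.60,-.2,.27],down(np.pi/2)); look("jar_center")
r.goto([.60,.12,.27],down(np.pi/2)); look("reel_center"); print(r.observe()["clock"])
```

```text
reel_center 0.69 zt 0.013 [570.6 158.4] [46.9 47.7] 44.8
49.0833
```

Run:
```python
from h import *
r.goto([.58,-.15,.27],down(np.pi/2)); look("jar_center"); look("jar_center","scene"); look("jar_center","top")
p,T=cam("wrist");W=cloud("wrist",p,T)
k=W[(W[...,2]>.057)&(W[...,2]<.066)&(np.hypot(W[...,0]-.549,W[...,1]+.205)<.05)][:,:2].astype(np.float32)
print(len(k),cv2.minEnclosingCircle(k*1000))
```

```text
jar_center 0.71 zt 0.062 [ 548.3 -203.9] [57.2 57.3] 50.7
jar_center 0.72 zt 0.0605 [ 548.4 -208.3] [55.  54.4] 52.0
jar_center 0.94 zt 0.0634 [ 550.2 -202.4] [53.  53.9] 89.7
1734 ((548.3673706054688, -204.53692626953125), 29.28098487854004)
```

The jar is at (.548,-.204) on a pad centred at (.549,-.205). All four things check out, so I'm handing in.

```bash
python3 -c "
from plant import r
print(r.close_job())"
```

```text
the job is handed in; nothing more can be done
None
```

The jar, reel, cap and pack each rest on their own silhouette, within about 2 mm of centre by my last camera measurements, with the pack's leads on the lead strip and the spare pad empty; I handed the job in at about 50 s, and no verdict came back.

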